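Fish the parts basket out of the soak tank with the hook rod

ROBOT

A 6-joint arm with a two-finger parallel gripper is mounted at the origin on the work surface. World frame = base frame: x ahead of the robot, y to its left, z up, the work surface at z = 0. Lengths are in m, angles in rad, forces in N, time in s.
With the tool pointing down it reaches from about 0.35 to 0.775 m from the base axis. Payload 5.5 kg.
Tool frame: the origin (TCP) lies midway between the tips of the shut fingers; the grasp point (between the pads) lies 19 mm behind it; z points along the fingers, y is the line along which they close (so a half turn about z gives the same grasp; the last joint's range is limited). The gripper opens to 85 mm and grips with 20 to 120 N. Pads are 22 mm wide; open, the fingers measure 114 mm over their backs; the gripper's body (76 mm by 85 mm) begins 54 mm behind the grasp point. The pads swing forward as they close: fully open they stand 13 mm farther back than shut.
Start: joints at [-1.468, 0.313, 0.046, 1.304, 0, 1.431], TCP at [0.138, -0.558, 0.231] pointing down, gripper open.
Joint ranges: [-2.76, 2.76], [-0.86, 1.69], [-1.03, 1.26], [-2.2, 2.34], [-1.47, 1.5], [-3.14, 3.14]. Speed limits (rad/s): [2.57, 2.57, 3.14, 3.14, 3.14, 3.14].

INTERFACE

Orientations are given as a unit quaternion [w, x, y, z].
In Python, from station import * gives the robot as it stands.
- The arm moves only by the shell command python3 -m handwheel 'ROWS' [FORCE]. ROWS is rows parted by semicolons, their numbers by spaces, 1 to 8 of them, each of 7 numbers: the opening from 0.0 (shut) to 1.0 (fully open), then dx, dy, dz in m, then a rotation vector rx, ry, rz in rad; each row is the pose to reach, as a shift and turn from the pose commanded when the command began, along the tool's axes at that moment; what a row does not reach only later rows make up. A row lasts 1/12 s, in which the tool goes at most 0.0417 m and 0.125 rad, less where a joint would pass 70% of its speed; a pose out of reach is approached as far as the arm can. The fingers move at their own pace and stop on an object; FORCE is the grip in N (left out, the last holds). Time passes only in rows, so rows that do not move let the fingers close. It prints the time, the measured TCP pose, the force, the opening and the grip force at its end.
- get_obs(): the state, without advancing time (a new reading comes with each control period).
- grab_frame(name): name is "scene" or "top" or "wrist"; returns a dict with "frame" (400x640x3 uint8, red, green, blue), "vfov" (degrees; the focal length in pixels is half the picture's height over the tangent of half this angle, whatever the lens; pixels are square), "cx", "cy" (the principal point, pixels), "xyz" and "attitude" of the camera in the world; the wrist camera has in their place "tool_from_camera" (4x4, takes a point from camera to tool coordinates, whose origin is the TCP and whose axes are the flange's). Camera axes: x right, y down, z forward; pixel columns grow to the right and rows downward; lengths in m; the calibration is good to about 2 mm. A picture is of the moment at which its call begins: read the wrist's pose just before it. There is no depth.
- hand_in(): hands the job in; it is judged then, once.
The state is a dict: "time": time; "qpos": joint angles; "joint_velocities": joint speeds; "tau": joint torques, N m; "tcp_pos": TCP position; "tcp_rot": TCP orientation; "force": force on the tool from outside, world axes, zero at the start; "torque": the same for the moment, N m; "opening": opening from 0.0 (shut) to 1.0 (fully open); "grasp_force": force on a finger pad.
Only numpy, scipy, OpenCV 4.12 (cv2) and the standard library are available. Lean on these libraries where they do the work, as an engineer would, in place of code of your own. Each camera call takes 0.05 s, during which the arm holds its last target. There are 200 camera calls.

TASK

Take the hook rod out of its holder and use it to lift the parts basket by its bail out of the deep soak tank; keep the hand itself off the wet basket. Set the basket down gently, standing upright on the floor of the drip tray, unhook it, and hang the rod back in its holder, leaving everything else on the bench where it is.

Things in the scene. Friction and masses are not known exactly. Their poses are not given: they have to be found in the camera images.
- tank: Fixed soak tank of plain steel, open at the top, 112 x 112 mm outside, 143 mm tall, walls 4 mm (inside 104 x 104 mm). Two ledges inside, along its +y and -y walls (12 mm wide, top 38 mm above the bench), carry the basket. Origin: centre of its underside on the bench; z up, x and y along its sides.
- basket: Round steel parts basket (0.25 to 0.49 kg, bearings fixed in it, up to 15 mm high), hanging by its flange on the ledges deep in the tank with 4 mm or more of play from the tank's walls. Body 72 mm across, flange 94 mm across at 26 to 30 mm above the underside, rigid bail over it, nothing else above the flange. Origin: centre of the underside; z up.
- bail (a point): Peak of the basket's rigid arched bail of 6 mm round bar, on its centre line, 63 mm above the basket's origin (68 mm below the tank's rim at the start). Axes as the basket: the bail lies in the y-z plane, falling to y = +-16 mm at 3 mm below this point and y = +-41 mm at the flange. A hook under it must point along x, either way.
- tray: Fixed square drip tray of plain steel, 170 x 170 mm, rim 18 mm high, walls and floor 4 mm thick (floor 4 mm above the bench). Origin: centre of its underside; x and y along its sides.
- holder: Fixed upright holder for the hook rod: a flat foot of 110 x 90 x 5 mm with a rectangular dark steel tube, open at the top, inside 46 mm (its x) by 24 mm (its y), top 118 mm above the bench. Origin: centre of its underside on the bench.
- rod: Loose hook rod, 0.25 kg, 164 mm long, hanging upright in the holder, its x along the holder's x. Top: black handle; under it a collar plate of 66 (x) x 44 (y) x 5 mm, underside 105 mm above the origin, which rests on the holder's top; below that a J of 8 mm round steel. Origin: on the bar's centre line at the bottom of the J, below the handle's middle; z up.
- hook (a point): Where a bar's centre line hangs in the J, 7 mm above the rod's origin. The J lies in the rod's x-z plane: stem down at x = -11 mm, bottom across, upturned tip at x = +11 mm whose end is 8 mm above this point; 14 mm free between stem and tip, open upward; its lowest side is 11 mm below this point. Axes as the rod; at the start +x points away from the robot and to its left.
- handle (a point): Grip point of the rod's black rubber handle, 140 mm above the rod's origin. The handle is 60 mm along the rod's x, 22 mm thick along y (grip it across y) and runs from 30 mm below to 20 mm above this point; gripped here the fingertips clear the collar. Axes as the rod.
- screwdriver: Bystander: screwdriver with a thick black handle, 200 mm long, lying between the task's things; origin on the bench under its middle, x axis towards the blade.
- wrench: Bystander: steel wrench, 180 mm long, lying flat on the bench; origin under its middle, x axis along it.
- spray_can: Bystander: upright grey can, 60 mm across, 140 mm tall; origin at the centre of its underside.
- spray_can2: Bystander: upright bottle-shaped can with a cap, 50 mm across, 120 mm tall; origin at the centre of its underside.
- extension: Bystander: steel socket extension bar, 160 mm long, 24 mm thick, lying on the bench; origin on the bench under its middle, x axis along it.
Mind the look-alikes: they are no part of the job. Leave any orange, turquoise or yellow look-alike of the rod alone.

How it is judged:
On the way, in this order (a step that is already met when the one before it is completed fails the run):
1. the basket hangs on the hook rod, clear above the tank's rim (z of basket in the frame of tank above 0.145 m and contact force between rod and basket above 1 N), for 0.2 s.
2. the basket stands upright on the floor of the drip tray with the hook off it (x of basket in the frame of tray between -0.037 and 0.037 m and y of basket in the frame of tray between -0.037 and 0.037 m and z of basket in the frame of tray below 0.008 m and angle between basket's own z axis and vertical below 0.08 rad and contact force between rod and basket below 0.05 N), for 0.2 s.
At the end, for the whole second after the job is handed in: The basket stands at rest on the floor of the drip tray, within 37 mm of its centre along each side, upright within 0.08 rad, not touched by the rod; the rod hangs at rest in its holder, collar down on the tube's top (within 5 mm of height, 15 mm sideways, 0.08 rad of upright) (all of step 2 and horizontal distance between rod and holder below 0.015 m and z of rod in the frame of holder below 0.018 m and angle between rod's own z axis and vertical below 0.08 rad and linear speed of each of basket, rod below 0.03 m/s and angular speed of each of basket, rod below 0.3 rad/s).
It fails at once if the hand or arm touches the basket (contact force between any of the fingers, the arm and basket above 0.5 N).
It fails at once if the basket is dropped or knocked hard onto the tray (over 40 N) (contact force between basket and tray above 40 N).
It fails at once if a bystander is moved by more than 30 mm (distance of any of screwdriver, wrench, spray_can, spray_can2, extension from where it was at the start of the episode above 0.03 m).
It also fails if it takes over 72 s, if anything falls off the work surface, if the arm or the gripper's body presses on something with over 40 N, if the wrist force passes 120 N, or if a joint passes its speed limit or range.

## Working session

There is one attempt and no reset: what is moved stays moved. The work goes in short steps, Python scripts to look and compute and a shell command to move; the robot and the scene stay as the last step left them, time stands still between calls to the robot, and variables do not carry over. Pictures are saved under pics/ and viewed, at most 10 in all, crops included, and the job is handed in when it is done.

```bash
ls; mkdir -p pics; cat > h.py <<'E'
from station import *
import numpy as np, cv2
from scipy.spatial.transform import Rotation as R
def q2m(q): return R.from_quat([q[1],q[2],q[3],q[0]]).as_matrix()
def shot(name,fn):
    o=get_obs(); f=grab_frame(name)
    if name=="wrist":
        T=np.eye(4); T[:3,:3]=q2m(o["tcp_rot"]); T[:3,3]=o["tcp_pos"]
        C=T@np.array(f["tool_from_camera"])
    else:
        C=np.eye(4); a=np.array(f["attitude"]); C[:3,:3]=a if a.shape==(3,3) else q2m(a); C[:3,3]=f["xyz"]
    np.savez("pics/"+fn+".npz",C=C,k=[200/np.tan(np.radians(f["vfov"])/2),f["cx"],f["cy"]])
    cv2.imwrite("pics/"+fn+".png",f["frame"][:,:,::-1])
    return f
def cam(fn):
    d=np.load("pics/"+fn+".npz"); return d["C"],d["k"]
def ray(fn,u,v):
    C,k=cam(fn); d=C[:3,:3]@np.array([(u-k[1])/k[0],(v-k[2])/k[0],1]); return C[:3,3],d/np.linalg.norm(d)
def atz(fn,u,v,z):
    c,d=ray(fn,u,v); return c+d*(z-c[2])/d[2]
def tri(*a):
    A=0;b=0
    for fn,u,v in a:
        c,d=ray(fn,u,v); P=np.eye(3)-np.outer(d,d); A=A+P; b=b+P@c
    p=np.linalg.solve(A,b); return p,[np.linalg.norm((np.eye(3)-np.outer(d,d))@(p-c)) for c,d in (ray(*x) for x in a)]
def proj(fn,p):
    C,k=cam(fn); q=C[:3,:3].T@(np.asarray(p)-C[:3,3]); return q[:2]/q[2]*k[0]+k[1:]
def tool(p):  # world shift to tool axes
    o=get_obs(); return q2m(o["tcp_rot"]).T@np.asarray(p)
E
python3 - <<'E'
from h import *
for n in("scene","top","wrist"):
    shot(n,n+"0"); print(n,cam(n+"0"))
o=get_obs(); print(o)
E
```

```text
pics
scene (array([[-0.41379954,  0.4990162 , -0.76141498,  1.3067264 ],
       [ 0.91022875,  0.24141808, -0.33645346,  0.26720773],
       [ 0.01592361, -0.8322861 , -0.55411758,  0.66983419],
       [ 0.        ,  0.        ,  0.        ,  1.        ]]), array([369.95138946, 319.66511425, 204.07086304]))
top (array([[-1.94075011e-02, -9.81591506e-01,  1.90003854e-01,
         4.00224668e-01],
       [-9.99811635e-01,  1.90144508e-02, -3.89161573e-03,
        -5.47525599e-02],
       [ 2.07157999e-04, -1.90043591e-01, -9.81775632e-01,
         9.36564724e-01],
       [ 0.00000000e+00,  0.00000000e+00,  0.00000000e+00,
         1.00000000e+00]]), array([366.79282763, 323.81641259, 197.11839425]))
wrist (array([[ 2.40270706e-01, -9.22691414e-01, -3.01513751e-01,
         2.15514303e-01],
       [-9.70705591e-01, -2.28642757e-01, -7.38454181e-02,
        -5.39068693e-01],
       [-8.02402028e-04,  3.10423974e-01, -9.50597871e-01,
         3.73928324e-01],
       [ 0.00000000e+00,  0.00000000e+00,  0.00000000e+00,
         1.00000000e+00]]), array([278.14501393, 320.20242981, 197.37743804]))
{'time': 0.15, 'qpos': array([-1.46759754e+00,  3.13877079e-01,  4.52449063e-02,  1.30358962e+00,
       -1.71702515e-05,  1.43121846e+00]), 'joint_velocities': array([-0.00021688, -0.00185224,  0.00498654,  0.00159227,  0.00019816,
       -0.00122978]), 'tau': array([ 1.88286926e-03, -4.81063342e+01,  2.98815894e+01,  1.39937864e-02,
       -1.35915193e-04,  3.17561742e-06]), 'tcp_pos': array([ 0.1381881 , -0.55776016,  0.23058775]), 'tcp_rot': array([-7.12769144e-04,  9.92641226e-01,  1.21090411e-01,  4.37982976e-06]), 'force': array([ 0.242551  , -0.5380515 , -0.01314995]), 'torque': array([ 0.00300776, -0.01820764, -0.004933  ]), 'grasp_force': 0.0, 'opening': 1.0003629702183263}
```

View pics/scene0.png

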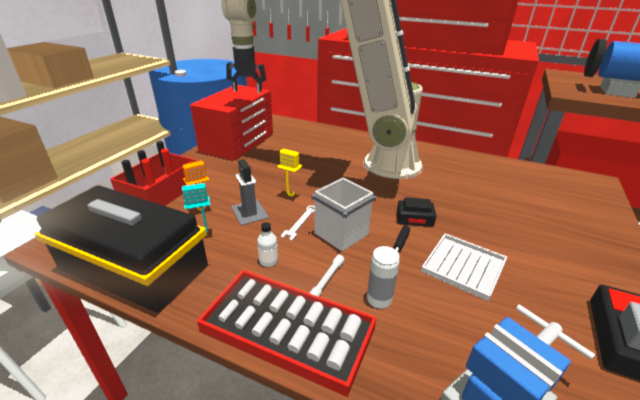

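View pics/top0.png

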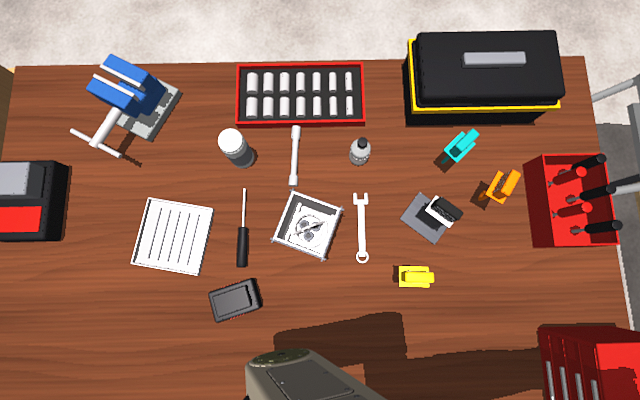

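The top view shows the holder and rod at about (435,212), the tank at (308,225) and the tray at (172,236). In the scene view the rod handle is at (244,170), the tank at (343,212) and the tray at (464,265). Next I'll enlarge these.

```bash
python3 - <<'E'
from h import *
t=cv2.imread("pics/top0.png"); s=cv2.imread("pics/scene0.png")
c=lambda im,x,y,w,k:cv2.resize(im[y:y+w*3//4,x:x+w],None,fx=k,fy=k,interpolation=cv2.INTER_CUBIC)
g=np.vstack([np.hstack([c(t,260,180,100,4),c(t,390,175,100,4)]),np.hstack([c(t,122,188,100,4),c(s,200,150,100,4)])])
cv2.imwrite("pics/comp.png",g); print(g.shape)
E
```

```text
(600, 800, 3)
```

View pics/comp.png

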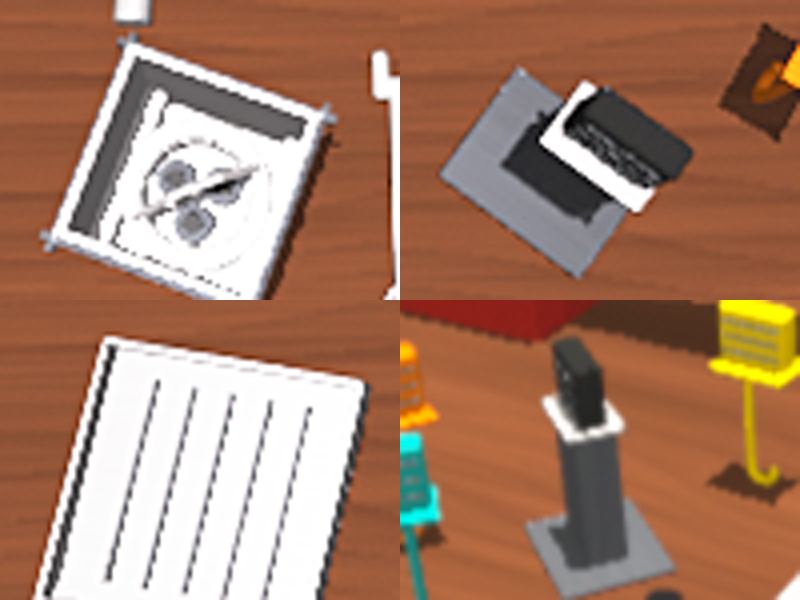

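```bash
cat > e.py <<'E'
from h import *
A=lambda n,u,v,z:np.round(atz(n,u,v,z),4)
print("foot",[A("top0",*p,.005) for p in((420,192),(400,218.75),(435,243.75))])
tk=np.array([A("top0",*p,.143) for p in((292.5,190.5),(341.75,208.75),(272,239.5))]);print("tank",tk,tk[1:]-tk[0], np.linalg.norm(tk[1:]-tk[0],axis=1),(tk[1]+tk[2])/2)
tr=np.array([A("top0",*p,.018) for p in((148.75,198),(213.25,208.5),(201,275),(131,265))]);print("tray",tr,tr.mean(0),np.linalg.norm(tr-np.roll(tr,1,0),axis=1))
print("bail",[A("top0",*p,.038-.026+.063) for p in((310,227.5),(295,233.75),(324.5,221))])
# collar corners: top view / scene view z~.118-.123
c=[A("top0",390+x/4-100,175+y/4,.123) for x,y in((583,82),(540,145),(640,212))];print("collar",c)
# scene: handle top corners
s=[A("scene0",200+(x-400)/4,150+(y-300)/4,.123) for x,y in((543,397),(578,440),(623,428))];print("collar scene",s)
# triangulate collar left corner(top 540,145) ...
print(tri(("top0",390+(540-400)/4,175+145/4),("scene0",200+(578-400)/4,150+(440-300)/4)))
print(tri(("top0",390+(583-400)/4,175+82/4),("scene0",200+(623-400)/4,150+(428-300)/4)))
print(tri(("top0",390+(540-400)/4,175+145/4),("scene0",200+(623-400)/4,150+(428-300)/4)))
E
python3 e.py
```

```text
foot [array([ 0.5892, -0.3082,  0.005 ]), array([ 0.5204, -0.2522,  0.005 ]), array([ 0.4552, -0.3368,  0.005 ])]
tank [[ 0.57    0.0111  0.143 ]
 [ 0.5271 -0.0967  0.143 ]
 [ 0.4629  0.0556  0.143 ]] [[-0.0429 -0.1078  0.    ]
 [-0.1071  0.0445  0.    ]] [0.11602263 0.11597698] [ 0.495   -0.02055  0.143  ]
tray [[0.5844 0.3879 0.018 ]
 [0.554  0.2225 0.018 ]
 [0.3895 0.2462 0.018 ]
 [0.417  0.4196 0.018 ]] [0.486225 0.31905  0.018   ] [0.17037503 0.16817051 0.1661985  0.17556711]
bail [array([ 0.4947, -0.0242,  0.075 ]), array([0.4807, 0.0112, 0.075 ]), array([ 0.5095, -0.0587,  0.075 ])]
collar [array([ 0.5565, -0.3111,  0.123 ]), array([ 0.521 , -0.2842,  0.123 ]), array([ 0.4823, -0.3371,  0.123 ])]
collar scene [array([ 0.5179, -0.3596,  0.123 ]), array([ 0.5594, -0.3002,  0.123 ]), array([ 0.5308, -0.2806,  0.123 ])]
(array([ 0.53111113, -0.30409553,  0.10241164]), [np.float64(0.01498799958560326), np.float64(0.014987999585603378)])
(array([ 0.54633172, -0.28978123,  0.13543068]), [np.float64(0.017917466753092318), np.float64(0.017917466753092286)])
(array([ 0.52208747, -0.28632278,  0.11683995]), [np.float64(0.0003780931688797863), np.float64(0.00037809316887968755)])
```

The foot, collar, tank and tray fits match the given sizes. The holder is at about (0.521,-0.323) with its x at 53°, the tank at (0.495,-0.021), the tray at (0.486,0.319) and the bail direction is about -68°. I'll move above the holder, turning so that tool x lies opposite to rod x, which keeps the last joint well inside its range.

```bash
cat >> h.py <<'E'
def go(p,psi_deg):
    o=get_obs(); M=q2m(o["tcp_rot"]); a=np.radians(psi_deg)
    X=np.array([np.cos(a),np.sin(a),0]); T=np.column_stack([X,[X[1],-X[0],0],[0,0,-1]])
    sh=M.T@(np.asarray(p)-o["tcp_pos"]); rv=R.from_matrix(M.T@T).as_rotvec()
    print("shift",sh.round(4),"rot",rv.round(4),"rows",max(np.linalg.norm(sh)/.0417,np.linalg.norm(rv)/.125).round(1),"q",o["qpos"].round(2),"psi",np.degrees(np.arctan2(M[1,0],M[0,0])).round(1))
E
r="1 0.3 -0.095 -0.08 0 0 -0.95"; python3 -m handwheel "1 0.3 -0.095 -0.08 0 0 -0.95;1 0.3 -0.095 -0.08 0 0 -0.95;1 0.3 -0.095 -0.08 0 0 -0.95;1 0.3 -0.095 -0.08 0 0 -0.95;1 0.3 -0.095 -0.08 0 0 -0.95;1 0.3 -0.095 -0.08 0 0 -0.95;1 0.3 -0.095 -0.08 0 0 -0.95;1 0.3 -0.095 -0.08 0 0 -0.95"
python3 -m handwheel "1 0.1 0.08 0 0 0 -0.95;1 0.1 0.08 0 0 0 -0.95;1 0.1 0.08 0 0 0 -0.95;1 0.1 0.08 0 0 0 -0.95;1 0.1 0.08 0 0 0 -0.95;1 0.1 0.08 0 0 0 -0.95;1 0.1 0.08 0 0 0 -0.95;1 0.1 0.08 0 0 0 -0.95"
python3 -m handwheel "1 0 0 0 0 0 -0.95;1 0 0 0 0 0 -0.95;1 0 0 0 0 0 -0.95;1 0 0 0 0 0 -0.95;1 0 0 0 0 0 -0.95;1 0 0 0 0 0 -0.95;1 0 0 0 0 0 -0.95;1 0 0 0 0 0 -0.95"
python3 -c "
from h import *
go([.521,-.323,.28],-127)"
```

```text
time: 0.82
tcp_pos: [0.4087, -0.3919, 0.312]
tcp_rot: [0.0, 0.825, 0.565, 0.0]
force: [0.5, -0.2, 0.7]
opening: 1.0
grasp_force: 0.0
time: 1.48
tcp_pos: [0.518, -0.33, 0.3107]
tcp_rot: [-0.001, 0.476, 0.879, 0.0]
force: [-1.1, 0.2, 0.2]
opening: 1.0
grasp_force: 0.0
time: 2.15
tcp_pos: [0.5177, -0.3303, 0.3108]
tcp_rot: [-0.0, 0.021, 1.0, 0.0]
force: [-0.2, 0.4, 0.8]
opening: 1.001
grasp_force: 0.0
shift [-0.003   0.0074  0.0308] rot [ 8.000e-04 -4.000e-04 -9.679e-01] rows 7.7 q [-0.7   0.39  0.35  1.53 -0.   -0.66] psi 177.5
```

```bash
python3 -m handwheel "1 -0.003 0.007 0 0 0 -0.968;1 -0.003 0.007 0 0 0 -0.968;1 -0.003 0.007 0 0 0 -0.968;1 -0.003 0.007 0 0 0 -0.968;1 -0.003 0.007 0 0 0 -0.968;1 -0.003 0.007 0 0 0 -0.968;1 -0.003 0.007 0 0 0 -0.968;1 -0.003 0.007 0 0 0 -0.968"
python3 - <<'E'
from h import *
go([.521,-.323,.28],-127)
shot("wrist","w1")
s=cv2.imread("pics/scene0.png")
for n in("w1",):
  im=cv2.imread(f"pics/{n}.png")
  for z,p in((.123,(.521,-.323)),(.173,(.521,-.323))): print(proj(n,[*p,z]))
E
```

```text
time: 2.82
tcp_pos: [0.5211, -0.3234, 0.3108]
tcp_rot: [-0.0, -0.446, 0.895, 0.0]
force: [0.3, 0.5, -0.7]
opening: 0.999
grasp_force: 0.0
shift [-0.0003  0.0003  0.0308] rot [ 0.0009 -0.      0.0001] rows 0.7 q [-0.69  0.39  0.35  1.53 -0.   -1.61] psi -127.0
[320.59372425 175.88206043]
[320.69002275 187.08906078]
```

View pics/w1.png

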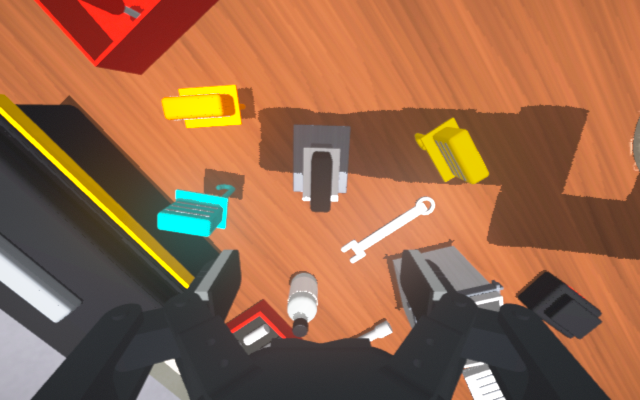

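The wrist view shows the rod handle at (320,180), aligned with the image's vertical axis and laterally on its prediction. I'll overlay models for the rod, holder, tank, basket and tray in all views to check poses.

```bash
cat > ov.py <<'E'
from h import *
def box(c,psi,hx,hy,z):
    a=np.radians(psi);X=np.array([np.cos(a),np.sin(a)]);Y=np.array([-X[1],X[0]])
    return [np.array([*(np.array(c)+sx*hx*X+sy*hy*Y),z]) for sx,sy in((1,1),(1,-1),(-1,-1),(-1,1))]
def draw(im,n,pts,k,o,col,close=True):
    q=np.array([(proj(n,p)-o)*k for p in pts]); cv2.polylines(im,[np.round(q*8).astype(int)],close,col,1,cv2.LINE_AA,3)
def arch(c,psi,z0):
    a=np.radians(psi);Y=np.array([-np.sin(a),np.cos(a)])
    return [np.array([*(np.array(c)+y*Y),z0+h]) for y,h in((-.041,.030),(-.016,.060),(0,.063),(.016,.060),(.041,.030))]
H=((.521,-.323),53); TK=((.495,-.0205),-22.2); B=((.495,-.0225),22.4); TR=((.486,.319),-11)
def tile(n,x,y,w,k,what):
    im=cv2.imread(f"pics/{n}.png"); im=cv2.resize(im[y:y+w*3//4,x:x+w],(w*k,w*3//4*k),interpolation=cv2.INTER_CUBIC)
    o=np.array([x-.5+.5/k,y-.5+.5/k])
    if what=="h":
        draw(im,n,box(*H,.055,.045,.005),k,o,(0,255,0)); draw(im,n,box(*H,.033,.022,.123),k,o,(0,0,255)); draw(im,n,box(*H,.03,.011,.173),k,o,(255,255,0))
    if what=="t":
        draw(im,n,box(*TK,.056,.056,.143),k,o,(0,255,0)); draw(im,n,arch(*B,.012),k,o,(0,0,255),False)
        draw(im,n,[np.array([B[0][0]+.047*np.cos(t),B[0][1]+.047*np.sin(t),.042]) for t in np.arange(0,6.28,.2)],k,o,(255,0,0))
    if what=="r": draw(im,n,box(*TR,.085,.085,.018),k,o,(0,255,0))
    return im
E
python3 - <<'E'
from ov import *
g=np.vstack([np.hstack([tile("w1",270,110,100,4,"h"),tile("top0",390,175,100,4,"h")]),np.hstack([tile("top0",260,180,100,4,"t"),tile("top0",122,193,100,4,"r")])])
cv2.imwrite("pics/ov1.png",g)
E
```

```text
(no output)
```

View pics/ov1.png

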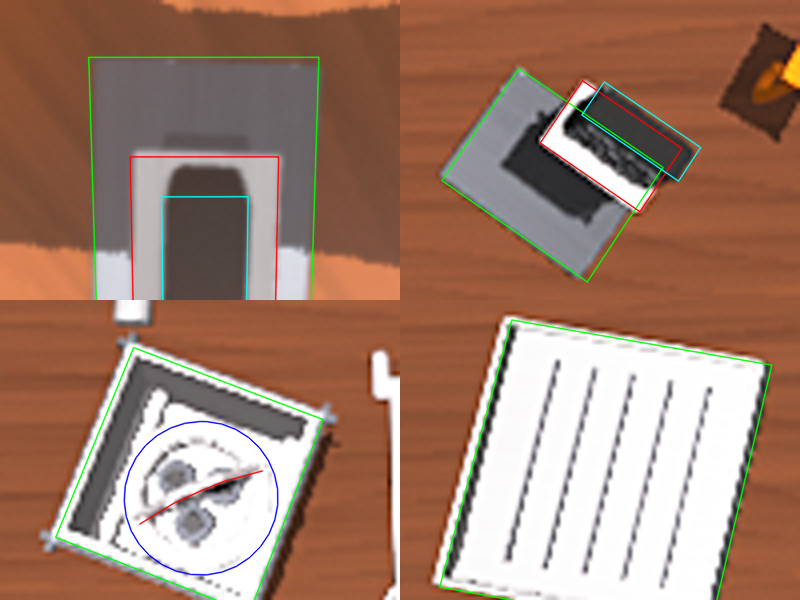

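The holder and rod model fits both views to 1–2 mm, the tank and bail fit too, and the tray centre needs about +3 mm in y. Descending to grasp.

```bash
python3 -m handwheel "1 0 0 0.04 0 0 0;1 0 0 0.08 0 0 0;1 0 0 0.115 0 0 0;1 0 0 0.145 0 0 0;1 0 0 0.165 0 0 0;1 0 0 0.177 0 0 0;1 0 0 0.177 0 0 0" 80
python3 -m handwheel "0 0 0 0 0 0 0;0 0 0 0 0 0 0;0 0 0 0 0 0 0;0 0 0 0 0 0 0;0 0 0 0 0 0 0;0 0 0 0 0 0 0;0 0 0 0 0 0 0;0 0 0 0 0 0 0" 80
```

```text
time: 3.45
tcp_pos: [0.5191, -0.322, 0.1303]
tcp_rot: [-0.001, -0.443, 0.897, 0.003]
force: [-1.4, 0.6, 0.9]
opening: 1.002
grasp_force: 0.0
time: 4.12
tcp_pos: [0.5216, -0.324, 0.1355]
tcp_rot: [0.0, -0.444, 0.896, -0.001]
force: [-0.4, 1.2, 5.2]
opening: 0.248
grasp_force: 79.0
```

```bash
python3 -m handwheel "0 0 0 -0.01 0 0 0;0 0 0 -0.03 0 0 0;0 0 0 -0.06 0 0 0;0 0 0 -0.095 0 0 0;0 0 0 -0.13 0 0 0;0 0 0 -0.16 0 0 0;0 0 0 -0.175 0 0 0;0 0 0 -0.175 0 0 0"
python3 -c "
from h import *
a=np.radians(22.4)
go([.495+.07*np.cos(a),-.0225+.07*np.sin(a),.315],-157.6)"
```

```text
time: 4.78
tcp_pos: [0.5223, -0.3244, 0.3139]
tcp_rot: [0.001, -0.444, 0.896, -0.003]
force: [0.9, -0.0, -1.9]
opening: 0.246
grasp_force: 78.6
shift [-0.284   0.1695 -0.0024] rot [-0.0068  0.0016  0.5282] rows 7.9 q [-0.69  0.39  0.35  1.53 -0.   -1.61] psi -127.3
```

```bash
python3 -m handwheel "0 -0.02 0.012 0 0 0 0.04;0 -0.056 0.034 0 0 0 0.12;0 -0.092 0.055 0 0 0 0.2;0 -0.128 0.077 0 0 0 0.27;0 -0.164 0.098 0 0 0 0.34;0 -0.2 0.12 0 0 0 0.41;0 -0.236 0.141 0 0 0 0.47;0 -0.26 0.155 0 0 0 0.51"
python3 -m handwheel "0 -0.017 0.022 0 0 0 0.018;0 -0.017 0.022 0 0 0 0.018;0 -0.017 0.022 0 0 0 0.018;0 -0.017 0.022 0 0 0 0.018"
python3 - <<'E'
from ov import *
a=np.radians(22.4)
go([.495+.07*np.cos(a),-.0225+.07*np.sin(a),.315],-157.6)
shot("wrist","w2"); print(proj("w2",[.495,-.0225,.075]),proj("w2",[*TK[0],.143]))
cv2.imwrite("pics/ov2.png",cv2.resize(tile("w2",170,50,300,2,"t"),None,fx=1,fy=1))
E
```

```text
time: 5.45
tcp_pos: [0.5545, -0.0193, 0.3075]
tcp_rot: [-0.001, -0.203, 0.979, 0.001]
force: [-0.3, -0.3, -2.1]
opening: 0.248
grasp_force: 78.7
time: 5.78
tcp_pos: [0.5618, 0.004, 0.3079]
tcp_rot: [-0.001, -0.195, 0.981, 0.0]
force: [0.4, -0.9, -2.4]
opening: 0.248
grasp_force: 78.7
shift [ 0.0019  0.001  -0.0071] rot [ 0.0008 -0.0025  0.0009] rows 0.2 q [-0.14  0.28  0.19  1.48 -0.   -0.53] psi -157.5
[321.28818067 113.60432064] [323.26478444 115.64520475]
```

View pics/ov2.png

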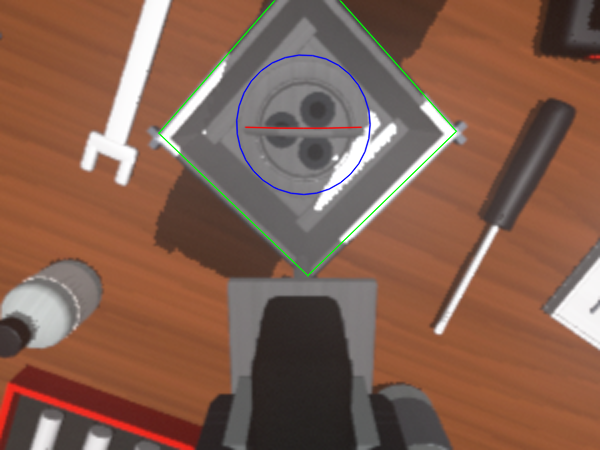

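The tank rim fits within 1–2 mm; the bail is grey on grey, with red at about (305,127) in the crop. I'll take a second wrist view, shifted sideways, with contrast enhancement.

```bash
python3 -m handwheel "0 0.005 0.04 -0.007 0 0 0;0 0.005 0.06 -0.007 0 0 0;0 0.005 0.06 -0.007 0 0 0"
python3 - <<'E'
from ov import *
shot("wrist","w3")
def enh(n,x,y,w,k):
    im=cv2.imread(f"pics/{n}.png",0); im=cv2.resize(im[y:y+w*3//4,x:x+w],(w*k,w*3//4*k),interpolation=cv2.INTER_CUBIC)
    im=np.clip(im.astype(float)*1.0,0,255).astype(np.uint8); return cv2.createCLAHE(6,(4,4)).apply(im)
p=[.495,-.0225,.075]
g=[]
for n in("w2","w3","top0"):
    u,v=proj(n,p).round().astype(int); x,y=u-50,v-37; print(n,x,y); g.append(enh(n,x,y,100,4)if n!="top0" else enh(n,x,y,100,4))
g.append(tile("w3",proj("w3",p)[0].astype(int)-50,proj("w3",p)[1].astype(int)-37,100,4,"t")[:,:,1])
cv2.imwrite("pics/enh.png",np.vstack([np.hstack(g[:2]),np.hstack(g[2:])]))
E
```

```text
time: 6.08
tcp_pos: [0.5333, 0.059, 0.3167]
tcp_rot: [-0.0, -0.195, 0.981, 0.001]
force: [-0.1, 0.0, -1.3]
opening: 0.248
grasp_force: 79.4
w2 271 77
w3 225 80
top0 259 190
```

View pics/enh.png

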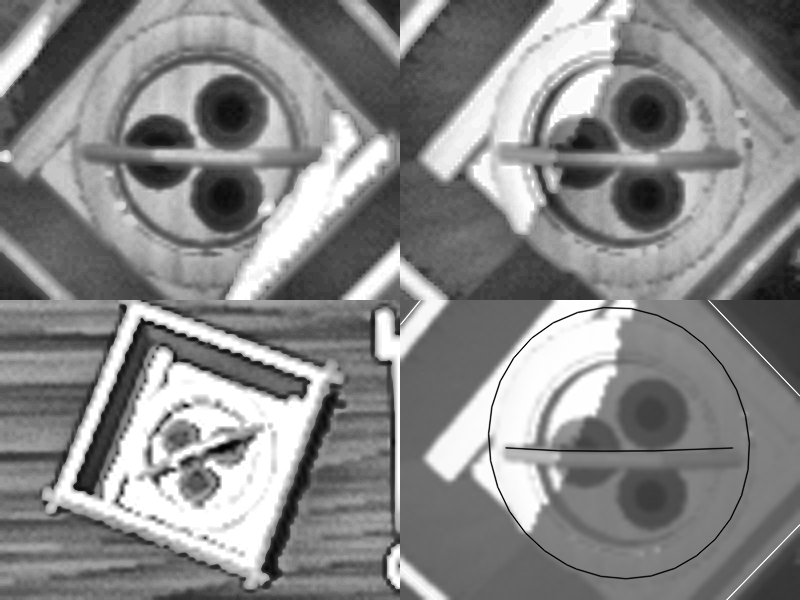

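The bail is now clear. In w2 it runs from (291.5,114.5) to (351.5,116.5), and in w3 from (249.5,117.8) to (310,119.8). I'll triangulate its ends and fit pose.

```bash
python3 - <<'E'
from ov import *
from scipy.optimize import least_squares
f=lambda t,o,x,y:(o[0]+x/4-.375,o[1]+y/4-.375)
W2=[f(4,(271,77),x,y) for x,y in((82,150),(203,155),(322,158))]
W3=[f(4,(225,80),x,y) for x,y in((98,151),(230,158),(341,159))]
for a,b in((W2[0],W3[0]),(W2[2],W3[2])): print(tri(("w2",*a),("w3",*b)))
# fit bail: ends at 41mm / z0+.03 plus line at mid
def res(q):
    r=[]
    A=arch(q[:2],np.degrees(q[2]),q[3])
    for n,W in(("w2",W2),("w3",W3)):
        P=[proj(n,p) for p in A]
        r+=list(P[4]-W[0])+list(P[0]-W[2]); r.append(P[2][1]-W[1][1])
    return r
s=least_squares(res,[.495,-.0225,.39,.012]); print(s.x,np.degrees(s.x[2]),np.round(s.fun,2))
go([.495,-.0225,.315],-157.6)
E
```

```text
(array([ 0.51247269, -0.06132375,  0.04073755]), [np.float64(4.107148608049295e-05), np.float64(4.1071486080700356e-05)])
(array([0.48237156, 0.02066502, 0.01956917]), [np.float64(0.00013389769596052875), np.float64(0.00013389769596050993)])
[ 0.49652901 -0.02036482  3.50046606  0.02138138] 200.5619317853015 [ 1.37 -0.2   0.77 -0.16  0.22  0.25 -0.03 -2.46 -0.05  0.19]
shift [ 0.0668 -0.0591  0.0015] rot [-0.0002 -0.      0.0006] rows 2.1 q [-0.04  0.23  0.14  1.48 -0.   -0.43] psi -157.6
```

```bash
python3 -m handwheel "0 0.03 -0.02 0 0 0 0;0 0.06 -0.045 0 0 0 0;0 0.08 -0.07 0 0 0 0;0 0.0915 -0.0575 0 0 0 0.024;0 0.0915 -0.0575 0 0 0 0.024;0 0.0915 -0.0575 0 0 0 0.024"
python3 -c "
from h import *
go([.4715,-.0307,.1755],-159)"
```

```text
time: 6.63
tcp_pos: [0.4721, -0.032, 0.3163]
tcp_rot: [0.0, -0.181, 0.983, -0.0]
force: [1.0, 0.4, -1.9]
opening: 0.248
grasp_force: 79.7
shift [1.000e-04 1.400e-03 1.408e-01] rot [-0.0005  0.0003 -0.0018] rows 3.4 q [-0.24  0.1  -0.01  1.45 -0.   -0.6 ] psi -159.1
```

```bash
python3 -m handwheel "0 0 0.001 0.025 0 0 0;0 0 0.001 0.05 0 0 0;0 0 0.001 0.075 0 0 0;0 0 0.001 0.1 0 0 0;0 0 0.001 0.12 0 0 0;0 0 0.001 0.134 0 0 0;0 0 0.001 0.140 0 0 0;0 0 0.001 0.140 0 0 0"
python3 -m handwheel "0 0 0 0 0 0 0;0 0 0 0 0 0 0"
python3 - <<'E'
from h import *
go([.4715,-.0307,.1755],-159)
shot("wrist","w4");shot("scene","s4");shot("top","t4")
a=cv2.imread("pics/s4.png");b=cv2.imread("pics/w4.png");
c=cv2.imread("pics/t4.png")
f=lambda i,x,y:cv2.resize(i[y:y+75,x:x+100],(400,300),interpolation=cv2.INTER_CUBIC)
cv2.imwrite("pics/m4.png",np.vstack([np.hstack([f(a,295,160),f(c,260,180)]),np.hstack([cv2.resize(b,(400,250)),np.zeros((250,400,3),np.uint8)])]))
E
```

```text
time: 7.3
tcp_pos: [0.4716, -0.0293, 0.1747]
tcp_rot: [-0.001, -0.183, 0.983, 0.0]
force: [0.9, -0.5, -2.3]
opening: 0.245
grasp_force: 80.0
time: 7.47
tcp_pos: [0.4731, -0.0297, 0.1773]
tcp_rot: [0.001, -0.183, 0.983, -0.0]
force: [0.7, 0.2, -2.6]
opening: 0.247
grasp_force: 80.0
shift [ 0.0018 -0.0004  0.0018] rot [-0.0013  0.0016  0.001 ] rows 0.1 q [-0.23  0.14 -0.31  1.12 -0.   -0.6 ] psi -158.9
```

View pics/m4.png

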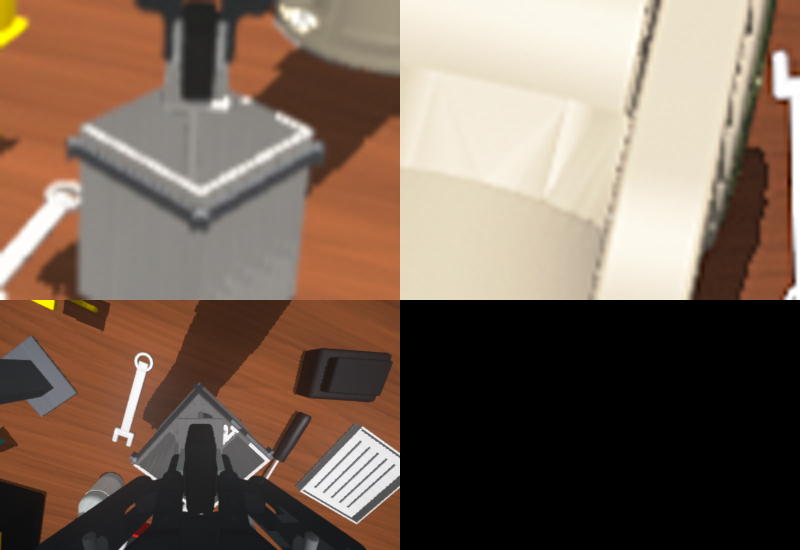

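No contact so far: the rod is inside the tank and the collar is above the rim. I'll dip 3 mm, slide the hook under the bail, and lift gently.

```bash
python3 -m handwheel "0 0 0 0.003 0 0 0;0 -0.004 0 0.003 0 0 0;0 -0.010 0 0.003 0 0 0;0 -0.016 0 0.003 0 0 0;0 -0.022 0 0.003 0 0 0;0 -0.025 0 0.003 0 0 0;0 -0.025 0 0.003 0 0 0"
python3 -m handwheel "0 0 0 -0.005 0 0 0;0 0 0 -0.01 0 0 0;0 0 0 -0.015 0 0 0;0 0 0 -0.02 0 0 0;0 0 0 -0.025 0 0 0;0 0 0 -0.03 0 0 0;0 0 0 -0.03 0 0 0;0 0 0 -0.03 0 0 0"
python3 -c "
from h import *
go([.4967,-.021,.39],-159)"
```

```text
time: 8.2
tcp_pos: [0.4962, -0.0202, 0.1732]
tcp_rot: [0.0, -0.183, 0.983, -0.0]
force: [-0.3, -0.3, -1.1]
opening: 0.25
grasp_force: 80.0
time: 8.87
tcp_pos: [0.4953, -0.0205, 0.2035]
tcp_rot: [0.0, -0.183, 0.983, -0.0]
force: [-0.6, -0.8, -6.4]
opening: 0.246
grasp_force: 79.4
shift [-0.0012 -0.001  -0.1865] rot [-0.0003  0.0002  0.0005] rows 4.5 q [-0.2   0.17 -0.21  1.19 -0.   -0.57] psi -159.0
```

Force changed by about 4–5 N, so the basket is hooked. Lifting.

```bash
python3 -m handwheel "0 0 0 -0.01 0 0 0;0 0 0 -0.022 0 0 0;0 0 0 -0.034 0 0 0;0 0 0 -0.046 0 0 0;0 0 0 -0.058 0 0 0;0 0 0 -0.07 0 0 0;0 0 0 -0.082 0 0 0;0 0 0 -0.09 0 0 0"
python3 -m handwheel "0 0 0 -0.01 0 0 0;0 0 0 -0.025 0 0 0;0 0 0 -0.04 0 0 0;0 0 0 -0.055 0 0 0;0 0 0 -0.07 0 0 0;0 0 0 -0.08 0 0 0;0 0 0 -0.08 0 0 0;0 0 0 -0.08 0 0 0"
python3 -m handwheel "0 0 0 0 0 0 0;0 0 0 0 0 0 0;0 0 0 0 0 0 0"
python3 - <<'E'
from h import *
go([.487,.321,.37],-159)
shot("scene","s5"); a=cv2.imread("pics/s5.png"); cv2.imwrite("pics/m5.png",a[20:320,200:560])
E
```

```text
time: 9.53
tcp_pos: [0.4954, -0.0205, 0.2948]
tcp_rot: [0.0, -0.183, 0.983, -0.0]
force: [-0.5, -0.0, -7.1]
opening: 0.25
grasp_force: 79.3
time: 10.2
tcp_pos: [0.4955, -0.0205, 0.3735]
tcp_rot: [0.0, -0.183, 0.983, -0.0]
force: [-0.1, -0.4, -6.0]
opening: 0.248
grasp_force: 79.5
time: 10.45
tcp_pos: [0.4949, -0.0204, 0.3724]
tcp_rot: [-0.001, -0.183, 0.983, 0.0]
force: [0.4, 0.0, -6.9]
opening: 0.247
grasp_force: 79.5
shift [-0.1152  0.3214  0.0025] rot [ 0.0009 -0.0016  0.0007] rows 8.2 q [-0.2   0.16  0.19  1.6  -0.   -0.57] psi -159.0
```

View pics/m5.png

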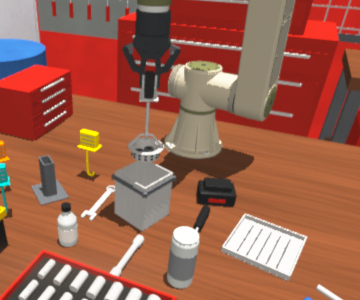

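The basket hangs clear above the tank, at about (148,150) in the crop. Now to carry it to the tray smoothly.

```bash
python3 -m handwheel "0 -0.0015 0.004 0 0 0 0;0 -0.005 0.013 0 0 0 0;0 -0.009 0.026 0 0 0 0;0 -0.015 0.042 0 0 0 0;0 -0.021 0.058 0 0 0 0;0 -0.027 0.075 0 0 0 0;0 -0.033 0.092 0 0 0 0;0 -0.039 0.109 0 0 0 0"
python3 -m handwheel "0 -0.006 0.017 0 0 0 0;0 -0.012 0.034 0 0 0 0;0 -0.018 0.051 0 0 0 0;0 -0.024 0.068 0 0 0 0;0 -0.030 0.085 0 0 0 0;0 -0.036 0.102 0 0 0 0;0 -0.042 0.118 0 0 0 0;0 -0.047 0.132 0 0 0 0"
python3 -m handwheel "0 -0.0045 0.012 0 0 0 0;0 -0.009 0.025 0 0 0 0;0 -0.014 0.038 0 0 0 0;0 -0.019 0.051 0 0 0 0;0 -0.023 0.063 0 0 0 0;0 -0.026 0.071 0 0 0 0;0 -0.028 0.077 0 0 0 0;0 -0.029 0.080 0 0 0 0"
python3 -m handwheel "0 0 0 0 0 0 0;0 0 0 0 0 0 0;0 0 0 0 0 0 0;0 0 0 0 0 0 0;0 0 0 0 0 0 0;0 0 0 0 0 0 0;0 0 0 0 0 0 0;0 0 0 0 0 0 0"
python3 -c "
from h import *
go([.487,.321,.1945],-159)"
```

```text
time: 11.17
tcp_pos: [0.4922, 0.0969, 0.3733]
tcp_rot: [0.0, -0.183, 0.983, 0.0]
force: [0.7, -0.5, -6.6]
opening: 0.247
grasp_force: 79.3
time: 11.83
tcp_pos: [0.4884, 0.2374, 0.3731]
tcp_rot: [-0.0, -0.183, 0.983, 0.0]
force: [0.7, -0.2, -6.4]
opening: 0.25
grasp_force: 79.3
time: 12.5
tcp_pos: [0.4873, 0.3214, 0.373]
tcp_rot: [-0.0, -0.183, 0.983, -0.0]
force: [-0.1, 0.1, -5.1]
opening: 0.244
grasp_force: 79.2
time: 13.17
tcp_pos: [0.4874, 0.3203, 0.3733]
tcp_rot: [0.0, -0.182, 0.983, -0.0]
force: [0.1, -0.3, -5.8]
opening: 0.247
grasp_force: 79.4
shift [0.0002 0.0008 0.1788] rot [-0.0001  0.0001  0.0005] rows 4.3 q [ 0.44  0.34  0.44  1.66 -0.    0.08] psi -159.0
```

```bash
python3 -m handwheel "0 0 0 0.01 0 0 0;0 0 0 0.025 0 0 0;0 0 0 0.04 0 0 0;0 0 0 0.055 0 0 0;0 0 0 0.07 0 0 0;0 0 0 0.085 0 0 0;0 0 0 0.095 0 0 0;0 0 0 0.1 0 0 0"
python3 -m handwheel "0 0 0 0.008 0 0 0;0 0 0 0.018 0 0 0;0 0 0 0.03 0 0 0;0 0 0 0.042 0 0 0;0 0 0 0.053 0 0 0;0 0 0 0.061 0 0 0;0 0 0 0.066 0 0 0;0 0 0 0.068 0 0 0"
python3 -m handwheel "0 0 0 0 0 0 0;0 0 0 0 0 0 0;0 0 0 0 0 0 0;0 0 0 0 0 0 0"
python3 -m handwheel "0 0 0 0.002 0 0 0;0 0 0 0.004 0 0 0;0 0 0 0.006 0 0 0;0 0 0 0.008 0 0 0;0 0 0 0.01 0 0 0;0 0 0 0.012 0 0 0;0 0 0 0.014 0 0 0;0 0 0 0.016 0 0 0"
python3 -m handwheel "0 0 0 0.001 0 0 0;0 0 0 0.003 0 0 0;0 0 0 0.005 0 0 0;0 0 0 0.007 0 0 0;0 0 0 0.009 0 0 0;0 0 0 0.01 0 0 0;0 0 0 0.01 0 0 0;0 0 0 0.01 0 0 0"
```

```text
time: 13.83
tcp_pos: [0.4867, 0.3201, 0.2715]
tcp_rot: [-0.001, -0.183, 0.983, -0.0]
force: [-0.3, 0.4, -6.0]
opening: 0.251
grasp_force: 79.4
time: 14.5
tcp_pos: [0.4871, 0.3203, 0.2044]
tcp_rot: [-0.0, -0.183, 0.983, -0.0]
force: [0.3, 0.1, -6.6]
opening: 0.246
grasp_force: 79.4
time: 14.83
tcp_pos: [0.4878, 0.3206, 0.206]
tcp_rot: [0.001, -0.183, 0.983, 0.0]
force: [-0.3, 0.1, -5.9]
opening: 0.247
grasp_force: 79.4
time: 15.5
tcp_pos: [0.4874, 0.3204, 0.189]
tcp_rot: [-0.0, -0.183, 0.983, -0.0]
force: [0.7, 0.5, -6.3]
opening: 0.247
grasp_force: 79.4
time: 16.17
tcp_pos: [0.4876, 0.3205, 0.1797]
tcp_rot: [0.0, -0.183, 0.983, 0.0]
force: [-0.6, -0.4, -3.2]
opening: 0.243
grasp_force: 79.9
```

Landed: the load is back to the rod alone. I'll dip below the bail, slide out, and check before lifting.

```bash
python3 -m handwheel "0 0 0 0.002 0 0 0;0 0 0 0.005 0 0 0;0 0 0 0.008 0 0 0;0 0 0 0.011 0 0 0;0 0 0 0.0135 0 0 0;0 0 0 0.0135 0 0 0;0 0 0 0.0135 0 0 0"
python3 -m handwheel "0 0.003 0 0 0 0 0;0 0.008 0 0 0 0 0;0 0.013 0 0 0 0 0;0 0.018 0 0 0 0 0;0 0.023 0 0 0 0 0;0 0.027 0 0 0 0 0;0 0.027 0 0 0 0 0;0 0.027 0 0 0 0 0"
python3 - <<'E'
from h import *
shot("scene","s6");shot("top","t6")
a=cv2.imread("pics/s6.png");c=cv2.imread("pics/t6.png")
cv2.imwrite("pics/m6.png",np.hstack([cv2.resize(a[150:300,410:535],(400,480),interpolation=cv2.INTER_CUBIC),cv2.resize(c[165:315,110:235],(400,480),interpolation=cv2.INTER_CUBIC)]))
E
```

```text
time: 16.75
tcp_pos: [0.4872, 0.3203, 0.1654]
tcp_rot: [-0.0, -0.183, 0.983, -0.0]
force: [0.3, 0.0, -2.1]
opening: 0.246
grasp_force: 79.9
time: 17.42
tcp_pos: [0.462, 0.3107, 0.166]
tcp_rot: [0.0, -0.183, 0.983, 0.0]
force: [0.0, 0.3, -2.3]
opening: 0.251
grasp_force: 79.9
```

View pics/m6.png

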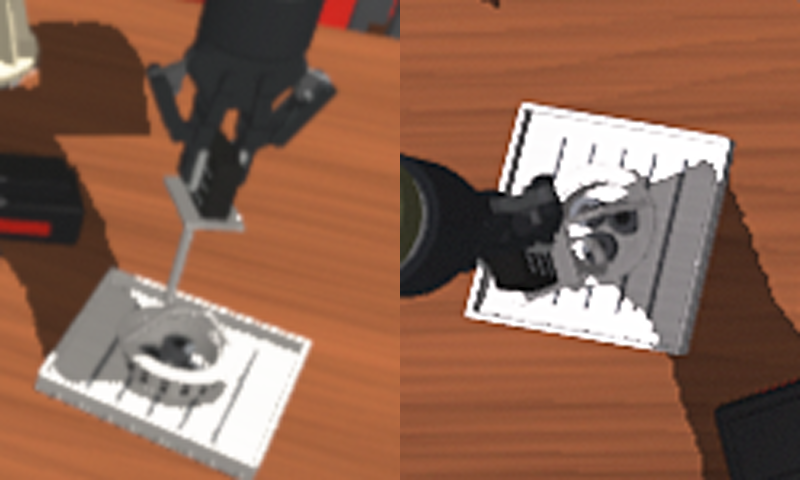

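The basket stands upright near the middle of the tray with the hook clear of the bail on the robot's side. Lifting the rod away.

```bash
python3 -m handwheel "0 0 0 -0.003 0 0 0;0 0 0 -0.007 0 0 0;0 0 0 -0.012 0 0 0;0 0 0 -0.018 0 0 0;0 0 0 -0.025 0 0 0;0 0 0 -0.032 0 0 0"
python3 -m handwheel "0 0 0 -0.02 0 0 0;0 0 0 -0.05 0 0 0;0 0 0 -0.08 0 0 0;0 0 0 -0.11 0 0 0;0 0 0 -0.13 0 0 0;0 0 0 -0.13 0 0 0"
python3 -c "
from h import *
go([.5216,-.324,.33],-127.2)"
```

```text
time: 18.02
tcp_pos: [0.4623, 0.3108, 0.1987]
tcp_rot: [0.0, -0.183, 0.983, 0.0]
force: [-0.3, -0.2, -3.4]
opening: 0.245
grasp_force: 79.9
time: 18.52
tcp_pos: [0.4638, 0.3115, 0.3336]
tcp_rot: [0.004, -0.183, 0.983, 0.001]
force: [0.7, 0.0, -2.0]
opening: 0.25
grasp_force: 80.0
shift [ 0.1743 -0.6139  0.0016] rot [-0.0019  0.0091 -0.5543] rows 15.3 q [ 0.45  0.27  0.23  1.53 -0.    0.08] psi -159.0
```

```bash
python3 -m handwheel "0 0.005 -0.018 0 0 0 0;0 0.014 -0.05 0 0 0 0;0 0.024 -0.085 0 0 0 0;0 0.034 -0.12 0 0 0 0;0 0.044 -0.155 0 0 0 0;0 0.054 -0.19 0 0 0 0;0 0.064 -0.225 0 0 0 0;0 0.074 -0.26 0 0 0 0"
python3 -m handwheel "0 0.01 -0.035 0 0 0 0;0 0.02 -0.07 0 0 0 0;0 0.03 -0.105 0 0 0 0;0 0.04 -0.14 0 0 0 0;0 0.05 -0.175 0 0 0 -0.1;0 0.06 -0.21 0 0 0 -0.2;0 0.068 -0.24 0 0 0 -0.3;0 0.074 -0.26 0 0 0 -0.38"
python3 -c "
from h import *
go([.5216,-.324,.32],-127.2)"
```

```text
time: 19.18
tcp_pos: [0.4858, 0.0399, 0.3269]
tcp_rot: [-0.0, -0.183, 0.983, 0.0]
force: [1.1, 0.4, -2.2]
opening: 0.25
grasp_force: 79.9
time: 19.85
tcp_pos: [0.5104, -0.2308, 0.3262]
tcp_rot: [-0.001, -0.366, 0.931, 0.0]
force: [0.2, -0.1, -1.4]
opening: 0.25
grasp_force: 79.9
shift [ 0.0553 -0.0758  0.0062] rot [ 0.0009 -0.0009 -0.1718] rows 2.3 q [-0.57  0.28  0.23  1.52 -0.   -1.32] psi -137.0
```

```bash
python3 -m handwheel "0 0.016 -0.022 0 0 0 -0.05;0 0.032 -0.045 0 0 0 -0.1;0 0.046 -0.063 0 0 0 -0.14;0 0.055 -0.076 0.006 0 0 -0.172;0 0.055 -0.076 0.006 0 0 -0.172;0 0.055 -0.076 0.006 0 0 -0.172;0 0.055 -0.076 0.006 0 0 -0.172"
python3 - <<'E'
from ov import *
go([.5216,-.324,.1355],-127.2)
# check rod in scene view: compare collar corners automatically is hard; save only numbers
E
```

```text
time: 20.43
tcp_pos: [0.5217, -0.3202, 0.321]
tcp_rot: [-0.0, -0.443, 0.896, 0.001]
force: [0.6, -0.1, -3.5]
opening: 0.248
grasp_force: 79.8
shift [ 0.0031 -0.0026  0.1855] rot [ 0.0018  0.0003 -0.0027] rows 4.5 q [-0.68  0.39  0.37  1.56  0.   -1.6 ] psi -127.4
```

```bash
python3 -m handwheel "0 0.002 -0.002 0 0 0 0;0 0.002 -0.002 0 0 0 0;0 0.002 -0.002 0.02 0 0 0;0 0.002 -0.002 0.04 0 0 0;0 0.002 -0.002 0.055 0 0 0;0 0.002 -0.002 0.065 0 0 0;0 0.002 -0.002 0.065 0 0 0;0 0.002 -0.002 0.065 0 0 0"
python3 -c "
from h import *
go([.5216,-.324,.1355],-127.2)"
```

```text
time: 21.1
tcp_pos: [0.5223, -0.3232, 0.257]
tcp_rot: [-0.0, -0.444, 0.896, 0.0]
force: [-0.6, 0.3, -2.6]
opening: 0.246
grasp_force: 79.9
shift [0.0011 0.     0.1215] rot [ 0.0004 -0.     -0.0019] rows 2.9 q [-0.68  0.39  0.22  1.4  -0.   -1.6 ] psi -127.3
```

```bash
python3 -m handwheel "0 0 0 0.01 0 0 0;0 0 0 0.022 0 0 0;0 0 0 0.036 0 0 0;0 0 0 0.05 0 0 0;0 0 0 0.064 0 0 0;0 0 0 0.078 0 0 0;0 0 0 0.09 0 0 0;0 0 0 0.098 0 0 0"
python3 -m handwheel "0 0 0 0.004 0 0 0;0 0 0 0.008 0 0 0;0 0 0 0.012 0 0 0;0 0 0 0.015 0 0 0;0 0 0 0.018 0 0 0;0 0 0 0.020 0 0 0;0 0 0 0.022 0 0 0;0 0 0 0.022 0 0 0"
python3 -m handwheel "0 0 0 0 0 0 0;0 0 0 0 0 0 0;0 0 0 0 0 0 0"
```

```text
time: 21.77
tcp_pos: [0.5224, -0.3237, 0.1581]
tcp_rot: [0.0, -0.444, 0.896, -0.0]
force: [-0.7, -0.0, -2.3]
opening: 0.251
grasp_force: 79.9
time: 22.43
tcp_pos: [0.5223, -0.3236, 0.1365]
tcp_rot: [-0.0, -0.444, 0.896, 0.0]
force: [-0.5, -1.6, -3.1]
opening: 0.244
grasp_force: 79.9
time: 22.68
tcp_pos: [0.5225, -0.3238, 0.137]
tcp_rot: [0.0, -0.444, 0.896, -0.0]
force: [-0.3, 0.3, -1.9]
opening: 0.251
grasp_force: 79.9
```

```bash
python3 -m handwheel "0 0 0 0.0007 0 0 0;0 0 0 0.0015 0 0 0;0 0 0 0.0015 0 0 0"
python3 -m handwheel "0 0 0 0.0005 0 0 0;0 0 0 0.001 0 0 0;0 0 0 0.001 0 0 0"
```

```text
time: 22.93
tcp_pos: [0.5225, -0.3238, 0.1355]
tcp_rot: [0.0, -0.444, 0.896, -0.0]
force: [0.1, 0.7, -1.7]
opening: 0.25
grasp_force: 80.2
time: 23.18
tcp_pos: [0.5225, -0.3238, 0.1355]
tcp_rot: [0.0, -0.444, 0.896, -0.001]
force: [-1.6, 1.1, 5.3]
opening: 0.247
grasp_force: 80.9
```

The collar is seated: contact at 0.1355, the same height as at the grasp. Opening and retreating upward.

```bash
python3 -m handwheel "1 0 0 0 0 0 0;1 0 0 0 0 0 0;1 0 0 0 0 0 0;1 0 0 0 0 0 0;1 0 0 0 0 0 0;1 0 0 0 0 0 0;1 0 0 0 0 0 0;1 0 0 0 0 0 0"
python3 -m handwheel "1 0 0 -0.015 0 0 0;1 0 0 -0.04 0 0 0;1 0 0 -0.07 0 0 0;1 0 0 -0.1 0 0 0;1 0 0 -0.135 0 0 0;1 0 0 -0.165 0 0 0;1 0 0 -0.175 0 0 0;1 0 0 -0.175 0 0 0"
python3 - <<'E'
from h import *
shot("wrist","w9");shot("scene","s9")
# compare with initial views numerically (no more picture viewing)
for a,b,(x,y,w,h) in(("s9","scene0",(225,150,50,80)),("w9","w1",(280,120,80,100))):
    A=cv2.imread(f"pics/{a}.png",0).astype(np.float32);B=cv2.imread(f"pics/{b}.png",0).astype(np.float32)
    r=cv2.matchTemplate(A[y-20:y+h+20,x-20:x+w+20],B[y:y+h,x:x+w],cv2.TM_CCOEFF_NORMED);m=cv2.minMaxLoc(r);print(a,m[1],np.array(m[3])-20)
print(get_obs()["tcp_pos"])
# bystanders: difference in scene image outside the arm
d=cv2.absdiff(cv2.imread("pics/s9.png"),cv2.imread("pics/scene0.png")).max(2)>60
n,_,st,c=cv2.connectedComponentsWithStats(d.astype(np.uint8)); print([ (s[:5].tolist()) for s in st[1:] if s[4]>40])
E
```

```text
time: 23.85
tcp_pos: [0.5224, -0.3237, 0.1342]
tcp_rot: [-0.0, -0.444, 0.896, -0.0]
force: [0.6, -0.2, -0.5]
opening: 0.999
grasp_force: 0.0
time: 24.52
tcp_pos: [0.5236, -0.3246, 0.3133]
tcp_rot: [0.001, -0.444, 0.896, -0.003]
force: [-0.2, 0.4, 0.6]
opening: 1.0
grasp_force: 0.0
s9 0.5400936603546143 [0 0]
w9 0.9806531667709351 [2 0]
[ 0.52249101 -0.32375958  0.3089902 ]
[[203, 0, 33, 47, 729], [249, 0, 6, 17, 78], [347, 0, 54, 64, 2677], [392, 0, 67, 71, 3510], [205, 48, 30, 69, 929], [246, 48, 20, 34, 292], [354, 61, 50, 39, 1022], [231, 66, 6, 11, 45], [406, 68, 56, 45, 1225], [237, 76, 27, 35, 327], [359, 87, 20, 28, 267], [418, 97, 47, 31, 1072], [224, 99, 27, 11, 163], [394, 99, 11, 9, 56], [402, 115, 12, 19, 90], [366, 117, 14, 24, 193], [388, 122, 17, 9, 77], [416, 126, 24, 19, 320], [439, 126, 22, 8, 76], [383, 133, 22, 14, 189], [244, 148, 36, 16, 343], [278, 149, 73, 35, 999], [370, 163, 18, 12, 79], [400, 168, 18, 8, 90], [357, 171, 37, 19, 368], [372, 174, 71, 34, 895], [256, 184, 63, 28, 861], [213, 202, 28, 21, 404], [454, 248, 26, 18, 243], [444, 257, 37, 21, 288]]
```

The rod is back in its starting spot: the wrist template matches at 0.98 within 2 px. The only other scene changes are arm shadows and the basket in the tray. Handing in.

```bash
python3 -c "
from station import *
print(hand_in())"
```

```text
the job is handed in; nothing more can be done
None
```

The job is handed in (no verdict came back): the basket was lifted out with the hook rod, set down upright near the centre of the drip tray and unhooked, the rod is back in its holder, and no bystander was seen to move.

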